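# Turn a cover plate over and set it against the gauging stop

### The arm

A 7-joint arm with a two-finger parallel gripper is mounted at the origin on the work surface. World frame = base frame: x ahead of the robot, y to its left, z up, the work surface at z = 0. Lengths are in m, angles in degrees, forces in N, time in s.
With the tool pointing down it reaches from about 0.4 to 0.875 m from the base axis. Payload 19.3 kg.
Tool frame: the origin (TCP) lies where the fingers leave the gripper's body, on its centre line; the fingertips stand 73 mm ahead of it and the grasp point (between the pads) lies 54 mm ahead of it; z points along the fingers, y is the line along which they close (so a half turn about z gives the same grasp; the last joint's range is limited). The gripper opens to 85 mm and grips with 20 to 120 N. Pads are 22 mm wide; open, the fingers measure 114 mm over their backs; the gripper's body (76 mm by 85 mm) begins 54 mm behind the grasp point. The pads swing forward as they close: fully open they stand 13 mm farther back than shut.
Start: joints at [61.868, 29.874, -2.08, 91.645, 1.215, 58.505, -6.463], TCP at [0.255, -0.57, 0.304] pointing down, gripper open.
Joint ranges: [-166.77, 166.77], [-17.47, 122.26], [-85.68, 81.53], [9.62, 139.38], [-72.42, 252.41], [9.2, 110.78], [-144.41, 144.41]. Speed limits (degrees/s): [108.29, 108.29, 136.94, 136.94, 172.46, 172.46, 172.46].

### API

Orientations are given as [roll, pitch, yaw] about the fixed x, y, z axes, in that order (R = Rz(yaw) Ry(pitch) Rx(roll)).
In Python, from workcell import arm, viewer gives the robot as it stands.
- The arm moves only by the shell command python3 -m jog 'ROWS' [FORCE]. ROWS is a JSON object of lists of equal length, an entry for each row: "grip": the opening, from -1 (shut) to 1 (fully open); "offset": the shift along the tool's x, y, z in mm, a list of three; "twist": the turn, a rotation vector about the tool's x, y, z in rad, a list of three. In form: {"grip": [grip, ...], "offset": [[x, y, z], ...], "twist": [[wx, wy, wz], ...]}. A call has 1 to 12 rows; each row shifts and turns the commanded pose from where the row before left it, along the tool's axes as they then stand; what a row does not reach is not made up. A row lasts 1/8 s, in which the tool goes at most 62.5 mm and 10.7 degrees, less where a joint would pass 70% of its speed; a pose out of reach is approached as far as the arm can. A call is refused whole if a number of a shift passes 62.5 or a number of a turn 0.188, either way. A call with a gripper value outside its range is refused whole. The fingers move at their own pace and stop on an object; FORCE is the grip in N (left out, the last holds). Time passes only in rows, so rows that do not move let the fingers close. It gives the time, the measured TCP pose, the force, the opening and the grip force at its end, in the units of the state.
- arm.state(): the state, without advancing time (a new reading comes with each control period).
- viewer.camera(name): name is "side" or "top" or "wrist"; returns (picture, depth): 420x560x3 uint8, blue, green, red; 420x560 float32, m along the optical axis (not along the pixel's ray), 0 where there is no reading.
- viewer.get_calibration(name): a dict with "vertical_fov" (degrees; the focal length in pixels is half the picture's height over the tangent of half this angle, whatever the lens; pixels are square), "cx", "cy" (the principal point, pixels), "k1" (the pictures are not rectified: a ray, as slopes to the right and down, at radius r is drawn at 1 + k1 r^2 times it, then the intrinsics apply), "rvec" (rotation vector, rad) and "tvec" (3), from world to camera coordinates, as OpenCV has them. Camera axes: x right, y down, z forward; pixel columns grow to the right and rows downward; lengths in m; the calibration is good to about 2 mm. A picture is of the moment at which its call begins: read the wrist's pose just before it. get_calibration takes no time and is no camera call; for the wrist camera it gives the pose at the moment of the call.
- arm.sign_off(): hands the job in; it is judged then, once.
The state is a dict: "time_s": time; "joints": joint angles; "joint_vel": joint speeds; "effort": joint torques, N m; "position": TCP position; "ee_rot": TCP orientation; "ft_force": force on the tool from outside, world axes, zero at the start; "ft_torque": the same for the moment, N m; "finger_gap": finger opening in m; "grip_force": force on a finger pad.
Only numpy, scipy, OpenCV 4.12 (cv2) and the standard library are available. Lean on these libraries where they do the work, as an engineer would, in place of code of your own. Each camera call takes 0.05 s, during which the arm holds its last target. There are 200 camera calls.

### The job

Turn the aluminium cover plate over so that its blue face is up, and lay it flat on the green gauging block, lined up with the block, centred across it and its end pushed home against the red stop. To change your hold on the way, stand the plate on edge in the slot of the orange rack, let go of it completely, and take it again from the other side. Do not drop it or let it topple, and leave the two steel sleeves and the deburring tool where they are.

Things in the scene. Friction and masses are not known exactly. Their poses are not given: they have to be found in the camera images.
- plate: aluminium cover plate, 90 x 60 x 8 mm (along its x, y, z), about 0.12 kg; origin at its centre; its +z comes out of the bare face with a dark round bore (up at the start), its -z out of the blue-dyed face. At the start it lies flat on the dark steel riser, overhanging it by 10 mm at both long edges and at both ends.
- rest: fixed dark steel riser block with a brass band, 70 x 40 mm (x, y) and 40 mm tall, with a foot 86 x 40 x 6 mm; origin at the centre of its underside, z up
- rack: fixed orange plastic rack: base 80 x 40 mm (x, y), 12 mm thick, with two upright walls with a white band near the top, each 12 mm thick in x, 40 mm long in y, tops 36 mm above the table, and between them a slot 14 mm wide; origin at the centre of its underside, z up
- rack_slot (a point): centre of the rack slot's floor, 12 mm above the table; the slot is 24 mm deep, runs along y and is open at both ends; x is across it, z up. A plate in it stands on a 60 mm edge, overhanging the walls by 10 mm on both sides and leaning a little one way or the other
- nest: fixed green gauging block, top 40 mm above the table, 40 mm wide in y, with a red end stop at its +x end (40 mm wide, 12 mm thick, 10 mm proud of the top); origin at the underside, 47 mm from the stop's face; its top reaches from x = -49 mm to the stop; z up
- nest_seat (a point): where the plate's centre lies when it is flat on the gauging block and touching the stop: 4 mm above the block's top, 45 mm from the stop's face towards -x, midway across; the plate's 90 mm length lies along x; z up
- sleeve_a: turned steel sleeve (open tube), 48 mm outer diameter, 85 mm tall, standing upright; origin at the centre of its underside. A bystander.
- sleeve_b: turned steel sleeve (open tube), 48 mm outer diameter, 85 mm tall, standing upright; origin at the centre of its underside. A bystander.
- deburrer: deburring tool like a screwdriver with a yellow handle, 160 mm long, lying on the table; a bystander
Mind the look-alikes: they are no part of the job. What is shaped like the plate but turquoise or yellow is not meant.

How it is judged (in metres and radians):
On the way:
1. the plate stands on edge in the rack's slot (within 20 degrees of upright), at rest and let go (horizontal distance between plate and rack_slot below 0.03 m and z of plate in the frame of rack_slot between 0.038 and 0.05 m and angle between plate's own z axis and vertical between 1.22 and 1.92 rad and contact force between the fingers and plate below 0.05 N and linear speed of plate below 0.03 m/s), for 0.2 s.
At the end, for the whole second after the job is handed in: The plate lies flat on the gauging block with its blue face up (within 4.5 degrees), its end within 2.5 mm of the stop, centred across the block within 7 mm and lined up with it within 4 degrees, released and at rest (angle between plate's own z axis and vertical above 3.06 rad and z of plate in the frame of nest_seat between -0.002 and 0.002 m and y of plate in the frame of nest_seat between -0.007 and 0.007 m and x of plate in the frame of nest_seat between -0.0025 and 0.003 m and angle between the x axis of plate and the x axis of nest_seat, either way round below 0.07 rad and linear speed of plate below 0.01 m/s and contact force between the fingers and plate below 0.05 N); the robot touches nothing.
It fails at once if the plate dropped, toppled or thrown: faster than 0.45 m/s with no finger on it (linear speed of plate above 0.45 m/s and contact force between the fingers and plate below 0.01 N).
It fails at once if the first sleeve moved more than 20 mm (distance of sleeve_a from where it was at the start of the episode above 0.02 m).
It fails at once if the second sleeve moved more than 20 mm (distance of sleeve_b from where it was at the start of the episode above 0.02 m).
It fails at once if the deburring tool moved more than 20 mm (distance of deburrer from where it was at the start of the episode above 0.02 m).
It also fails if it takes over 56 s, if anything falls off the work surface, if the arm or the gripper's body presses on something with over 40 N, if the wrist force passes 120 N, or if a joint passes its speed limit or range.

## Working session

There is one attempt and no reset: what is moved stays moved. The work goes in short steps, Python scripts to look and compute and a shell command to move; the robot and the scene stay as the last step left them, time stands still between calls to the robot, and variables do not carry over. Pictures are saved under pics/ and viewed, at most 10 in all, crops included, and the job is handed in when it is done.

```bash
ls; mkdir -p pics
cat > h.py <<'E'
import numpy as np,cv2
from workcell import arm,viewer
def K(n):
    c=viewer.get_calibration(n); f=210/np.tan(np.radians(c["vertical_fov"]/2))
    return c,f
def pts(n,depth,c=None):
    c=c or viewer.get_calibration(n); f=210/np.tan(np.radians(c["vertical_fov"]/2))
    h,w=depth.shape
    u,v=np.meshgrid(np.arange(w),np.arange(h))
    Km=np.array([[f,0,c["cx"]],[0,f,c["cy"]],[0,0,1.]])
    # r is undistorted slope radius: k1 forward model
    p=cv2.undistortPoints(np.stack([u,v],-1).reshape(-1,1,2).astype(np.float64),Km,np.array([c["k1"],0,0,0.,0])).reshape(h,w,2)
    X=np.dstack([p*depth[...,None],depth])
    R=cv2.Rodrigues(np.array(c["rvec"],float))[0]
    W=(X-np.array(c["tvec"],float).reshape(3))@R
    W[depth<=0]=np.nan
    return W
def snap(n,save=None):
    c=viewer.get_calibration(n); im,d=viewer.camera(n)
    if save: cv2.imwrite("pics/"+save,im)
    return im,d,pts(n,d,c)
E
python3 - <<'E'
from h import *
print(arm.state())
a,_,Wa=snap("top","top0.png"); b,_,Wb=snap("side","side0.png")
np.savez("s0.npz",a=a,Wa=Wa,b=b,Wb=Wb)
for n in("top","side","wrist"): print(viewer.get_calibration(n))
E
```

```text
pics
{'time_s': 0.0, 'joints': array([61.86804453, 29.90767376, -2.08118847, 91.67088422,  1.21475741,
       58.50488766, -6.46193109]), 'joint_vel': array([ 0.04312008, -0.01056989,  0.12482411, -0.1508565 ,  0.05699648,
        0.06753867, -0.03816659]), 'effort': array([ 3.80748361e-04, -9.27098608e+01,  1.98005363e+00, -3.69919288e+01,
        1.78968371e-02,  8.33679718e-03, -4.71127385e-05]), 'position': array([ 0.25517909, -0.57027645,  0.30335997]), 'ee_rot': array([-1.79938780e+02,  4.50512858e-03,  2.41100607e+01]), 'ft_force': array([-0.17417059,  0.36266394, -0.40216904]), 'ft_torque': array([-0.03336136, -0.01475941, -0.02276184]), 'grip_force': 0.0, 'finger_gap': 0.08533910956846606}
{'vertical_fov': 43.10714090355843, 'cx': 273.5164388375222, 'cy': 206.3854149169067, 'k1': -0.042093740265212266, 'rvec': array([ 2.13989761, -2.19001239,  0.15578539]), 'tvec': array([0.06377646, 0.56499928, 1.31787792])}
{'vertical_fov': 48.08136860597678, 'cx': 279.0571144558561, 'cy': 203.4634162986637, 'k1': 0.026162115643796623, 'rvec': array([ 2.07297732, -0.65041166,  0.37227544]), 'tvec': array([-0.40916965,  0.24593191,  0.6372553 ])}
{'vertical_fov': 67.18430231154304, 'cx': 281.73154140011036, 'cy': 210.67989200085987, 'k1': -0.07507328496425766, 'rvec': array([-2.40228589,  1.55753296,  0.25038158]), 'tvec': array([-0.62593126, -0.03904887,  0.38038277])}
```

View pics/top0.png

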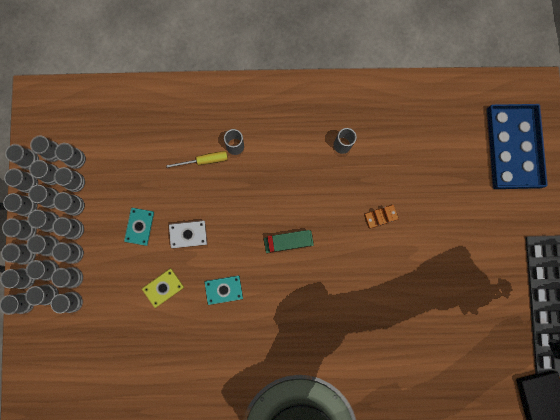

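View pics/side0.png

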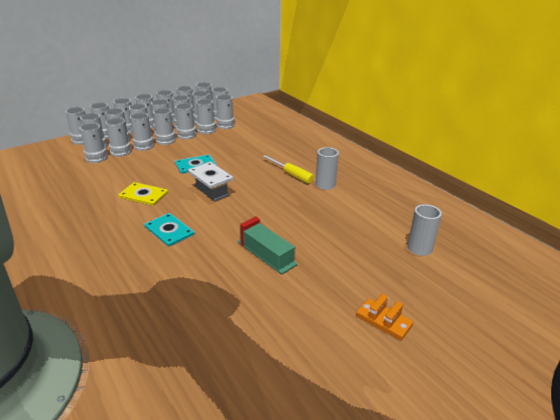

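Candidates in the top view are the silver plate (188,234), turquoise plates (139,227) and (223,290), and a yellow plate (162,288). I choose the silver one: bare aluminium, dark bore, and raised on the dark riser in the side view at (210,175). The rack is at (381,216), the nest at (290,240) with its red stop to the left, and the sleeves at (233,140) and (345,139).

Run:
```python
from h import *
z=np.load("s0.npz");a,Wa,b,Wb=z["a"],z["Wa"],z["b"],z["Wb"]
cv2.imwrite("pics/crop0.png",cv2.resize(np.hstack([a[205:265,120:280],a[190:250,300:460]]),None,fx=2.4,fy=2.4,interpolation=cv2.INTER_CUBIC))
def rect(nm,m,W):
    P=W[m];P=P[~np.isnan(P).any(1)]
    r=cv2.minAreaRect(P[:,:2].astype(np.float32)); print(nm,len(P),"c",np.round(r[0],4),"sz",np.round(r[1],4),"ang",round(r[2],2),"z",np.round(np.percentile(P[:,2],[5,50,95]),4),"mean",P.mean(0).round(4))
for nm,im,W in(("top",a,Wa),("side",b,Wb)):
    hsv=cv2.cvtColor(im,cv2.COLOR_BGR2HSV).astype(int);H,S,V=hsv[...,0],hsv[...,1],hsv[...,2]
    Z=W[...,2];X=W[...,0];Y=W[...,1]
    near=(X>.2)&(X<.95)&(abs(Y)<.6)
    print(nm)
    rect("plate",near&(Z>.04)&(Z<.056)&(abs(X-.5)<.15)&(Y>.15)&(Y<.4),W)
    g=near&(H>60)&(H<88)&(S>60)&(Z>.034)&(Z<.046); g&=(abs(Y)<.15); rect("nest green top",g,W)
    rect("red",near&((H<6)|(H>174))&(S>120)&(Z>.046)&(Z<.056)&(abs(Y)<.2),W)
    o=near&(Y<-.08)&(Y>-.35)&(Z<.044)&(X<.65)
    rect("rack tops",o&(Z>.03),W); rect("rack all",o&(Z>.008),W)
    s=near&(Z>.078)&(Z<.092); 
    for k in(0,1): rect("sl",s&((Y>0.0)==k),W)
    rect("deb",near&(H>22)&(H<33)&(S>150)&(X>.6),W)
```

```text
top
plate 870 c [0.4996 0.2683] sz [0.0604 0.0911] ang 4.86 z [0.0439 0.0485 0.0531] mean [0.4992 0.268  0.0484]
nest green top 569 c [0.4779 0.0143] sz [0.0393 0.1095] ang 7.71 z [0.036  0.0404 0.0445] mean [0.4788 0.0082 0.0403]
red 64 c [0.4714 0.061 ] sz [0.0385 0.0106] ang 7.94 z [0.0469 0.0506 0.0545] mean [0.4712 0.061  0.0507]
rack tops 161 c [ 0.5374 -0.2288] sz [0.0397 0.04  ] ang 15.14 z [0.031  0.0355 0.04  ] mean [ 0.5376 -0.2284  0.0356]
rack all 553 c [ 0.4242 -0.2135] sz [0.4437 0.2655] ang 0.29 z [0.0083 0.014  0.038 ] mean [ 0.5115 -0.2253  0.0194]
sl 107 c [ 0.7319 -0.1353] sz [0.0474 0.0465] ang 7.42 z [0.0793 0.0846 0.0892] mean [ 0.7322 -0.1356  0.0843]
sl 2061 c [0.6347 0.4514] sz [0.3171 0.6247] ang 43.29 z [0.0806 0.0854 0.0896] mean [0.5284 0.5466 0.0853]
deb 263 c [0.6997 0.2088] sz [0.0239 0.0793] ang 9.94 z [0.0169 0.0234 0.0289] mean [0.699  0.2082 0.0231]
side
plate 676 c [0.5024 0.2666] sz [0.0633 0.0966] ang 5.35 z [0.042  0.0467 0.0483] mean [0.5004 0.261  0.0463]
nest green top 761 c [0.4815 0.0052] sz [0.0407 0.098 ] ang 7.51 z [0.0357 0.0388 0.0404] mean [0.48   0.0016 0.0385]
red 92 c [0.4749 0.0576] sz [0.0388 0.0144] ang 3.81 z [0.0466 0.0486 0.0501] mean [0.4736 0.0573 0.0484]
rack tops 335 c [ 0.5402 -0.2307] sz [0.0408 0.0372] ang 16.66 z [0.0308 0.0345 0.0363] mean [ 0.5386 -0.232   0.0342]
rack all 1201 c [ 0.54   -0.2304] sz [0.042  0.0796] ang 16.12 z [0.0093 0.0126 0.0356] mean [ 0.5372 -0.2348  0.0195]
sl 196 c [ 0.7338 -0.1377] sz [0.0469 0.0489] ang 81.13 z [0.0785 0.0822 0.0843] mean [ 0.7329 -0.1382  0.0818]
sl 1025 c [0.6347 0.4474] sz [0.314  0.6266] ang 43.17 z [0.079  0.0833 0.0853] mean [0.5336 0.5119 0.0828]
deb 317 c [0.7028 0.2238] sz [0.1177 0.0342] ang 87.53 z [0.005  0.0181 0.0245] mean [0.699  0.2008 0.0168]
```

View pics/crop0.png

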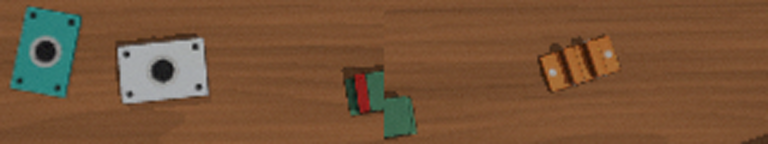

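The crop confirms the choice: the silver plate has a dark bore at crop (163,70), and its measured 60×91 mm and z≈48 mm match the description. The rack slot runs along about 15.5°, and the nest's x axis is at about 97.7°. On the way I'll test the wrist's tilt range above the rack.

```bash
python3 -m jog '{"grip":[1,1,1,1,1,1,1],"offset":[[57,-28,0],[57,-28,0],[57,-28,0],[57,-28,0],[57,-28,0],[57,-28,0],[57,-28,0]],"twist":[[0,0,0],[0,0,0],[0,0,0],[0,0,0],[0,0,0],[0,0,0],[0,0,0]]}' 40; python3 -c "
from h import *;s=arm.state();print(s['joints'])"
python3 -m jog '{"grip":[1,1,1,1,1,1,1,1,1],"offset":[[0,0,0],[0,0,0],[0,0,0],[0,0,0],[0,0,0],[0,0,0],[0,0,0],[0,0,0],[0,0,0]],"twist":[[0,0,-0.178],[0,0,-0.178],[0,0,-0.178],[0,0,-0.178],[0,0,-0.178],[0,0,-0.178],[0,0,-0.178],[0,0,-0.178],[0,0,0]]}'; python3 -c "
from h import *;s=arm.state();print(s['joints'])"
```

```text
time_s: 0.98
position: [0.5359, -0.2323, 0.3038]
ee_rot: [-180.0, 0.0, 24.1]
ft_force: [0.8, -0.0, -0.1]
finger_gap: 0.0854
grip_force: 0.0
[ 23.02436135  26.25937929  -7.53162107  97.81069631   4.00729777
  56.20014793 -51.87092883]
time_s: 2.1
position: [0.5347, -0.2342, 0.3036]
ee_rot: [-180.0, -0.0, 105.6]
ft_force: [0.2, 0.3, -0.3]
finger_gap: 0.0851
grip_force: 0.0
[ 36.63063374  27.98754549 -26.49459098  97.11812334  14.21973012
  58.28059982  20.9076032 ]
```

```bash
python3 -m jog '{"grip":[1,1,1,1,1,1,1,1,1],"offset":[[0,0,0],[0,0,0],[0,0,0],[0,0,0],[0,0,0],[0,0,0],[0,0,0],[0,0,0],[0,0,0]],"twist":[[0,0.175,0],[0,0.175,0],[0,0.175,0],[0,0.175,0],[0,0.175,0],[0,0.175,0],[0,0.175,0],[0,0.175,0],[0,0,0]]}' ; python3 -c "
from h import *;s=arm.state();print(s['joints'])"
```

```text
time_s: 3.22
position: [0.5346, -0.2343, 0.3011]
ee_rot: [-177.8, -80.4, 103.4]
ft_force: [-0.0, 0.7, -0.4]
finger_gap: 0.0852
grip_force: 0.0
[ 53.43512795  61.42590886 -38.93033513  71.55822554 -28.59906744
 106.77740676  34.87831282]
```

```bash
python3 -m jog '{"grip":[1,1,1,1,1,1,1,1,1],"offset":[[0,0,0],[0,0,0],[0,0,0],[0,0,0],[0,0,0],[0,0,0],[0,0,0],[0,0,0],[0,0,0]],"twist":[[0,-0.187,0],[0,-0.187,0],[0,-0.187,0],[0,-0.187,0],[0,-0.187,0],[0,-0.187,0],[0,-0.187,0],[0,-0.187,0],[0,0,0]]}' ; python3 -c "
from h import *;s=arm.state();print(s['joints'])"; python3 -m jog '{"grip":[1,1,1,1,1,1,1,1],"offset":[[0,0,0],[0,0,0],[0,0,0],[0,0,0],[0,0,0],[0,0,0],[0,0,0],[0,0,0]],"twist":[[0,-0.187,0],[0,-0.187,0],[0,-0.187,0],[0,-0.187,0],[0,-0.187,0],[0,-0.187,0],[0,-0.187,0],[0,0,0]]}' ; python3 -c "
from h import *;s=arm.state();print(s['joints'])"
```

```text
time_s: 4.35
position: [0.5356, -0.2317, 0.3067]
ee_rot: [179.8, 5.8, 105.9]
ft_force: [-0.5, 0.5, 0.2]
finger_gap: 0.0856
grip_force: 0.0
[ 32.32269627  25.83677778 -23.17795487  99.70611951  18.39962796
  54.77534906  16.96140235]
time_s: 5.35
position: [0.5348, -0.2339, 0.3018]
ee_rot: [-178.1, 80.0, 107.5]
ft_force: [-0.5, 0.6, 0.1]
finger_gap: 0.0855
grip_force: 0.0
[-10.16465808  37.39833781   2.53195069 122.99725496  93.06192008
  76.66692044 -69.84384517]
```

```bash
cat > kin.py <<'E'
import numpy as np,itertools
from scipy.spatial.transform import Rotation as R
from scipy.optimize import least_squares
D=[([61.868,29.908,-2.081,91.671,1.215,58.505,-6.462],[.2552,-.5703,.3034],[-179.94,0,24.11]),
([23.024,26.259,-7.532,97.811,4.007,56.200,-51.871],[.5359,-.2323,.3038],[180,0,24.1]),
([36.631,27.988,-26.495,97.118,14.220,58.281,20.908],[.5347,-.2342,.3036],[180,0,105.6]),
([53.435,61.426,-38.930,71.558,-28.599,106.777,34.878],[.5346,-.2343,.3011],[-177.8,-80.4,103.4]),
([32.323,25.837,-23.178,99.706,18.400,54.775,16.961],[.5356,-.2317,.3067],[179.8,5.8,105.9]),
([-10.165,37.398,2.532,122.997,93.062,76.667,-69.844],[.5348,-.2339,.3018],[-178.1,80,107.5])]
LO=np.array([-166.77,-17.47,-85.68,9.62,-72.42,9.2,-144.41]);HI=np.array([166.77,122.26,81.53,139.38,252.41,110.78,144.41])
def fk(q,S,p):
    # p: h,L1,L2,Lw, a (elbow offset), off7
    T=R.identity();x=np.zeros(3)
    h,L1,L2,Lw,a1,a2,a3,o7,o1=p
    off=[o1,0,0,0,0,0,o7]; ax="zyzyzyz"; sh={0:[a1,0,h],2:[a2,0,L1],4:[-a2+0*a3,0,L2],6:[a3,0,Lw]}
    for i in range(7):
        T=T*R.from_euler(ax[i],S[i]*q[i]+off[i],degrees=True)
        if i in sh: x=x+T.apply(sh[i])
    return x,T
def fit():
    best=None
    for S in itertools.product([1],[1],[1,-1],[1],[1,-1],[1],[1,-1]):
      for s1 in(1,-1):
       for o7 in(0,90,180,-90):
        S2=(s1,)+S[1:]
        def res(p):
            o=[]
            for q,x,e in D:
                X,T=fk(q,S2,p); o+=list((X-x)*10)+list((T*R.from_euler("xyz",e,degrees=True).inv()).as_rotvec())
            return np.array(o)
        r=least_squares(res,[.35,.4,.4,.2,0,0,0,o7,0],x_scale=[.1]*7+[30,30])
        if best is None or r.cost<best[0]: best=(r.cost,S2,r.x,r.fun)
    return best
def ik(x,T,S,p,q0s):
    best=None
    for q0 in q0s:
        r=least_squares(lambda q:np.r_[(fk(q,S,p)[0]-x)*5,(fk(q,S,p)[1]*T.inv()).as_rotvec(),(q-q0)*1e-6],np.clip(q0,LO+1,HI-1),bounds=(LO,HI),x_scale=30)
        if best is None or r.cost<best[0]: best=(r.cost,r.x)
    return best
if __name__=="__main__":
    b=fit(); print(b[0],b[1],b[2].round(4)); print(b[3].reshape(-1,6).round(3))
    import pickle; pickle.dump(b,open("kin.pkl","wb"))
    S,p=b[1],b[2]; q0s=[np.array(d[0]) for d in D]
    az=105.5
    for G,yaw in(((.538,-.230),105.5),((.499,.268),94.9),((.479,.008),97.7)):
      for zg in((.08,.2) if yaw==105.5 else (.048,.1)):
       for t in (-90,-80,-70,-60,-45,-30,0,30,45,60,70,80,90):
        T=R.from_euler("xyz",[180,0,yaw],degrees=True)*R.from_rotvec([0,np.radians(t),0])
        x=np.array([*G,zg])-T.apply([0,0,.054])
        c=ik(x,T,S,p,q0s); print(G,zg,t,"cost %.1e"%c[0],c[1].round(0))
E
time python3 kin.py
```

```text
Still running in the background as job /tmp/bash_jobs.1000/099f0a839267 (pid 616). You'll get a notice when it ends.
```

Edit , replacing
```

```
with
```

```

```bash
kill -- -$(cat /tmp/bash_jobs.1000/099f0a839267/pid); python3 -m jog '{"grip":[1,1,1,1,1,1,1],"offset":[[0,0,0],[0,0,0],[48,1,13],[48,1,13],[48,1,13],[48,1,13],[0,0,0]],"twist":[[0,0.175,0],[0,0.175,0],[0,0,0],[0,0,0],[0,0,0],[0,0,0],[0,0,0]]}'; timeout 20 python3 -c "
from h import *;s=arm.state();print(s['joints'])"
```

```text
time_s: 6.22
position: [0.5243, -0.1841, 0.1097]
ee_rot: [-179.5, 59.7, 106.0]
ft_force: [0.5, -0.1, 1.0]
finger_gap: 0.0853
grip_force: 0.0
[ -8.03899365  50.5766067   -3.49999556 121.97313721  91.06524692
  62.03649659 -80.95499026]
```

```bash
cat > pl.py <<'E'
import numpy as np,sys
from scipy.spatial.transform import Rotation as R
from workcell import arm
def T(yaw,t): return R.from_euler("xyz",[180,0,yaw],degrees=True)*R.from_rotvec([0,np.radians(t),0])
def plan(yaw,t,P,ahead=51,lift=0):
    "P grasp point world mm; prints target, rotvec, and translation in the current (pre) and final (post) axes"
    s=arm.state();C=R.from_euler("xyz",s["ee_rot"],degrees=True);x=s["position"]*1000
    G=T(yaw,t);tcp=np.array(P,float)-G.apply([0,0,ahead])
    d=tcp-x
    print("t",round(s["time_s"],2),"tcp",x.round(1),"->",tcp.round(1),"rot",(C.inv()*G).as_rotvec().round(3),"pre",C.inv().apply(d).round(1),"post",G.inv().apply(d).round(1))
E
python3 -c "
from pl import *
plan(94.86,15,[501.5,248.1,105]); plan(94.86,15,[501.5,248.1,45])"
```

```text
t 6.22 tcp [ 524.3 -184.1  109.7] -> [502.6 234.9 154.3] rot [0.072 1.301 0.187] pre [ 167.5   91.3 -376.4] post [416.6  13.9  65.5]
t 6.22 tcp [ 524.3 -184.1  109.7] -> [502.6 234.9  94.3] rot [0.072 1.301 0.187] pre [ 219.3   91.6 -346.1] post [401.1  13.9 123.5]
```

```bash
python3 -m jog '{"grip":[1,1,1,1,1,1,1,1,1],"offset":[[-48,0,-28],[-20,0,-50],[0,0,-40],[0,0,0],[0,0,0],[0,0,0],[0,0,0],[0,0,0],[0,0,0]],"twist":[[0,0,0],[0.01,0.186,0.027],[0.01,0.186,0.027],[0.01,0.186,0.027],[0.01,0.186,0.027],[0.01,0.186,0.027],[0.01,0.186,0.027],[0.01,0.186,0.027],[0,0,0]]}'; python3 -c "
from pl import *
plan(94.86,15,[501.5,248.1,105]); plan(94.86,15,[501.5,248.1,45])"
```

```text
time_s: 7.35
position: [0.5086, -0.1283, 0.2364]
ee_rot: [179.2, -14.1, 94.7]
ft_force: [-0.7, -0.1, -0.5]
finger_gap: 0.0854
grip_force: 0.0
t 7.35 tcp [ 508.6 -128.3  236.4] -> [502.6 234.9 154.3] rot [ 0.015  0.016 -0.002] pre [331.5  21.7 168.4] post [328.8  24.9 173.2]
t 7.35 tcp [ 508.6 -128.3  236.4] -> [502.6 234.9  94.3] rot [ 0.015  0.016 -0.002] pre [316.9  20.9 226.6] post [313.3  24.9 231.1]
```

```bash
python3 -m jog '{"grip":[1,1,1,1,1,1,1,1],"offset":[[47,3.5,24],[47,3.5,24],[47,3.5,24],[47,3.5,24],[47,3.5,24],[47,3.5,24],[47,3.5,24],[0,0,0]],"twist":[[0.015,0.016,-0.002],[0,0,0],[0,0,0],[0,0,0],[0,0,0],[0,0,0],[0,0,0],[0,0,0]]}'
python3 - <<'E'
from h import *
from pl import *
plan(94.86,15,[501.5,248.1,45])
im,d,W=snap("wrist","w1.png")
m=(W[...,2]>.042)&(W[...,2]<.058)&(abs(W[...,0]-.5)<.07)&(abs(W[...,1]-.27)<.09)
hsv=cv2.cvtColor(im,cv2.COLOR_BGR2HSV);m&=(hsv[...,1]<70)
P=W[m];r=cv2.minAreaRect(P[:,:2].astype(np.float32));print(len(P),r,P.mean(0))
E
```

```text
time_s: 8.35
position: [0.4985, 0.2435, 0.159]
ee_rot: [180.0, -15.2, 95.8]
ft_force: [0.2, -0.4, 0.4]
finger_gap: 0.0852
grip_force: 0.0
t 8.35 tcp [498.5 243.5 159. ] -> [502.6 234.9  94.3] rot [-0.004 -0.003  0.016] pre [-25.6   3.2  60.1] post [-25.3   3.4  60.2]
12828 ((0.5049715042114258, 0.2672344744205475), (0.060011230409145355, 0.09028439968824387), 4.625375747680664) [0.50474961 0.26846253 0.04832387]
```

View pics/w1.png

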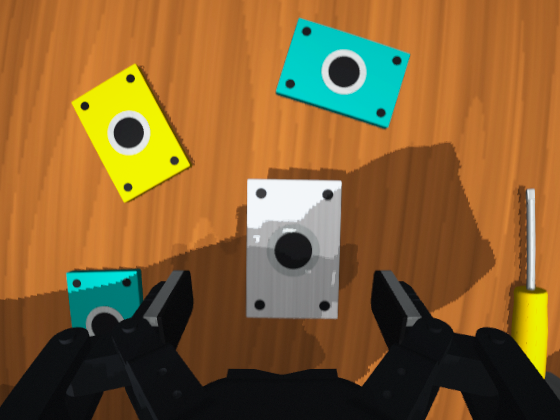

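```bash
python3 -m jog '{"grip":[1,1,1,1,1,-1,-1,-1,-1,-1],"offset":[[-26,6.5,0],[0,0,25],[0,0,25],[0,0,10],[0,0,0],[0,0,0],[0,0,0],[0,0,0],[0,0,0],[0,0,0]],"twist":[[0,0,0.016],[0,0,0],[0,0,0],[0,0,0],[0,0,0],[0,0,0],[0,0,0],[0,0,0],[0,0,0],[0,0,0]]}' 60; python3 -c "
from pl import *
plan(94.7,15,[504.7,247.9,45])"
```

```text
time_s: 9.65
position: [0.5066, 0.2294, 0.0931]
ee_rot: [-179.4, -15.1, 94.2]
ft_force: [-2.7, -5.2, 16.4]
finger_gap: 0.0588
grip_force: 60.8
t 9.65 tcp [506.6 229.4  93.1] -> [505.8 234.7  94.3] rot [-0.008 -0.002 -0.009] pre [ 5.5 -0.4  0.3] post [ 5.5 -0.4  0.3]
```

```bash
python3 -m jog '{"grip":[-1,-1,-1,-1,-1,-1,-1,-1,-1,-1,-1,-1],"offset":[[3,0,-12],[13,0,-48],[13,0,-48],[13,0,-48],[-20,0,0],[-20,0,0],[-20,0,0],[0,0,-20],[0,0,-20],[0,0,-30],[0,0,-30],[0,0,-30]],"twist":[[0,0,0],[0,0,0],[0,0,0],[0,-0.175,0],[0,-0.175,0],[0,-0.175,0],[0,-0.175,0],[0,-0.175,0],[0,-0.175,0],[0,-0.175,0],[0,-0.175,0],[0,-0.175,0]]}'; python3 -c "
from pl import *
plan(105.5,-75,[538,-230,180])"
```

```text
time_s: 11.15
position: [0.5067, 0.2644, 0.3448]
ee_rot: [-177.8, 75.1, 96.6]
ft_force: [-23.4, -17.4, 25.7]
finger_gap: 0.0586
grip_force: 65.9
t 11.15 tcp [506.7 264.4 344.8] -> [ 524.8 -182.5  193.2] rot [-0.189  0.001 -0.04 ] pre [ 32.  -14.9 471. ] post [  33.7 -102.   459.9]
```

```bash
python3 -m jog '{"grip":[-1,-1,-1,-1,-1,-1,-1,-1,-1,-1,-1],"offset":[[0,0,0],[4,-12.7,51],[4,-12.7,51],[4,-12.7,51],[4,-12.7,51],[4,-12.7,51],[4,-12.7,51],[4,-12.7,51],[4,-12.7,51],[0,0,51],[0,0,0]],"twist":[[-0.186,0,-0.04],[0,0,0],[0,0,0],[0,0,0],[0,0,0],[0,0,0],[0,0,0],[0,0,0],[0,0,0],[0,0,0],[0,0,0]]}'
python3 - <<'E'
from pl import *
from h import *
plan(105.5,-75,[538,-230,180])
print(arm.state()["ft_force"])
a,_,Wa=snap("top"); b,d,Wb=snap("side","side1.png");np.savez("s1.npz",a=a,Wa=Wa,b=b,Wb=Wb)
E
```

```text
time_s: 12.52
position: [0.5207, -0.1867, 0.195]
ee_rot: [-179.5, 75.1, 105.3]
ft_force: [-0.9, 0.3, -1.2]
finger_gap: 0.0588
grip_force: 66.0
t 12.53 tcp [ 520.7 -186.7  195. ] -> [ 524.8 -182.5  193.2] rot [-0.012  0.002 -0.001] pre [ 2.5  5.1 -2.4] post [ 2.5  5.1 -2.3]
[-0.86273357  0.29136978 -1.17190311]
```

View pics/side1.png

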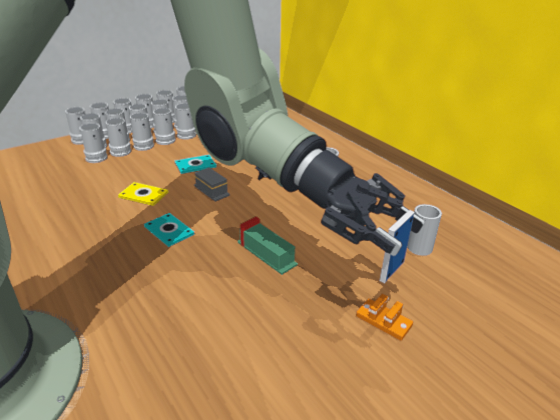

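The side view shows the plate held upright at about (398,245), blue face to the right, above the rack slot at about (387,312). I'll measure the plate against the slot.

```bash
cat > pm.py <<'E'
from h import *
def blue(b,Wb,lo=95,hi=130):
    hsv=cv2.cvtColor(b,cv2.COLOR_BGR2HSV);m=(hsv[...,0]>lo)&(hsv[...,0]<hi)&(hsv[...,1]>110)
    m&=(Wb[...,0]>.4)&(Wb[...,0]<.7)&(Wb[...,1]<.15)&(Wb[...,1]>-.35)&(Wb[...,2]>.02)&(Wb[...,2]<.3)
    m=cv2.erode(m.astype(np.uint8),None)>0
    return face(Wb[m])
def face(P):
    c=np.median(P,0);P=P[np.linalg.norm(P-c,axis=1)<.07];c=P.mean(0)
    n=np.linalg.svd(P-c)[2][2]
    if n[1]>0:n=-n
    k=abs((P-c)@n)<.004;P=P[k]; c=P.mean(0);n=np.linalg.svd(P-c)[2][2]
    if n[1]>0:n=-n
    h=np.cross([0,0,1],n);h/=np.linalg.norm(h);v=np.cross(n,h)
    r=cv2.minAreaRect(np.c_[(P-c)@h,(P-c)@v].astype(np.float32))
    C=c+r[0][0]*h+r[0][1]*v
    print(len(P),"face centre",(C*1000).round(1),"normal",n.round(3),"az",np.degrees(np.arctan2(n[1],n[0])).round(1),"elev",np.degrees(np.arcsin(n[2])).round(1),"rect",np.round(r[1],4),round(r[2],1),"plate centre",((C-n*.004)*1000).round(1))
E
python3 - <<'E'
from pm import *
z=np.load("s1.npz");blue(z["b"],z["Wb"])
# slot: floor/wall tops in rack frame, side view at s0 and top at s0
for f in("s0.npz",):
    z=np.load(f)
    for n,W in(("top",z["Wa"]),("side",z["Wb"])):
        for ang in(15.3,):
            e=np.radians(ang);ux=np.array([-np.sin(e),np.cos(e)]);uy=np.array([np.cos(e),np.sin(e)])
            D=W[...,:2]-[.5385,-.2298];X=D@ux*1000;Y=D@uy*1000;Z=W[...,2]*1000
            m=(abs(X)<48)&(abs(Y)<18)&(Z>-5)&(Z<60)
            for lo in range(-48,48,4):
                k=m&(X>=lo)&(X<lo+4)
                if k.sum():print(n,lo,k.sum(),np.percentile(Z[k],[20,50,80]).round(0))
E
```

```text
347 face centre [ 535.5 -237.4  156.1] normal [ 0.27  -0.963 -0.   ] az -74.3 elev -0.0 rect [0.0754 0.0454] 88.3 plate centre [ 534.4 -233.6  156.1]
top -48 22 [-1.  0.  2.]
top -44 7 [-1.  3.  5.]
top -40 16 [11. 12. 14.]
top -36 21 [ 8. 13. 15.]
top -32 22 [10. 12. 15.]
top -28 17 [ 9. 13. 14.]
top -20 11 [34. 36. 36.]
top -16 21 [34. 37. 39.]
top -12 23 [35. 37. 38.]
top -8 54 [14. 21. 33.]
top -4 20 [10. 12. 14.]
top 0 11 [11. 13. 14.]
top 4 2 [33. 33. 33.]
top 8 17 [35. 36. 38.]
top 12 26 [34. 36. 38.]
top 16 38 [18. 32. 35.]
top 20 35 [11. 14. 30.]
top 24 18 [10. 12. 14.]
top 28 21 [10. 13. 14.]
top 32 22 [11. 12. 15.]
top 36 20 [11. 13. 14.]
top 40 31 [ 0.  3. 10.]
top 44 21 [-1.  2.  3.]
side -48 47 [-2. -1. -0.]
side -44 73 [-1.  0.  6.]
side -40 74 [ 6. 10. 12.]
side -36 64 [ 9. 11. 12.]
side -32 57 [ 7. 11. 12.]
side -28 56 [10. 11. 12.]
side -24 66 [ 9. 11. 12.]
side -20 163 [15. 26. 34.]
side -16 78 [14. 34. 35.]
side -12 73 [11. 32. 35.]
side -8 23 [ 3.  9. 11.]
side -4 34 [ 4. 10. 11.]
side 0 51 [ 9. 11. 12.]
side 4 159 [11. 21. 32.]
side 8 76 [20. 34. 35.]
side 12 66 [18. 34. 36.]
side 16 37 [ 5. 21. 34.]
side 20 20 [ 6. 10. 11.]
side 24 36 [ 9. 10. 12.]
side 28 47 [ 9. 11. 12.]
side 32 49 [ 9. 11. 12.]
side 36 27 [ 9. 10. 11.]
side 40 14 [-1. -1.  0.]
side 44 38 [-1. -1. -0.]
```

```bash
python3 -c "
from pl import *
s=arm.state();G=T(105.5,-75)
plan(105.5,-75,s['position']*1000+[4.3,2.7,-68]+G.apply([0,0,51]))"
```

```text
t 12.62 tcp [ 521.4 -183.4  195. ] -> [ 525.7 -180.7  127. ] rot [-0.008  0.    -0.001] pre [66.1  5.  16.2] post [66.1  4.9 16.2]
```

```bash
python3 -m jog '{"grip":[-1,-1,-1,-1,-1],"offset":[[22,2.5,5.4],[22,2.5,5.4],[22,0,5.4],[0,0,0],[0,0,0]],"twist":[[-0.008,0,0],[0,0,0],[0,0,0],[0,0,0],[0,0,0]]}'
cat > m2.py <<'E'
from pm import *
import sys
s=arm.state();print(s["position"].round(4),s["ee_rot"].round(1),s["ft_force"].round(1))
a,_,Wa=snap("top"); b,d,Wb=snap("side",sys.argv[1]+".png");np.savez(sys.argv[1]+".npz",a=a,Wa=Wa,b=b,Wb=Wb)
cv2.imwrite("pics/"+sys.argv[1]+"c.png",cv2.resize(b[190:350,320:480],None,fx=3.5,fy=3.5,interpolation=cv2.INTER_CUBIC))
blue(b,Wb)
E
python3 m2.py s2
```

```text
time_s: 13.25
position: [0.526, -0.1801, 0.1278]
ee_rot: [179.9, 75.0, 105.5]
ft_force: [-0.1, 0.0, -0.5]
finger_gap: 0.0586
grip_force: 66.1
[ 0.526  -0.1801  0.1278] [179.9  75.  105.5] [-0.1  0.  -0.5]
247 face centre [ 540.8 -232.8   89.8] normal [ 0.281 -0.96  -0.001] az -73.7 elev -0.0 rect [0.0482 0.0724] 0.0 plate centre [ 539.6 -229.    89.8]
```

View pics/s2c.png

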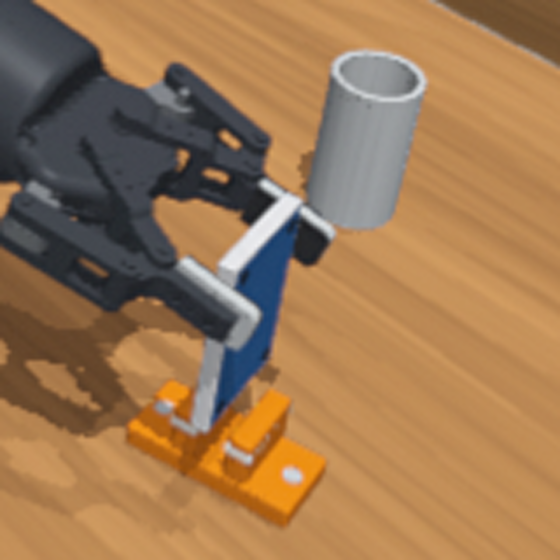

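```bash
python3 -m jog '{"grip":[-1,-1,-1,-1,-1,-1],"offset":[[-0.3,0,1.2],[7.7,0,2.1],[7.7,0,2.1],[7.7,0,2.1],[4.8,0,1.3],[0,0,0]],"twist":[[0,0,0],[0,0,0],[0,0,0],[0,0,0],[0,0,0],[0,0,0]]}'; python3 m2.py s3
```

```text
time_s: 14.1
position: [0.5259, -0.182, 0.0974]
ee_rot: [-179.7, 75.0, 105.8]
ft_force: [0.4, -0.5, -1.4]
finger_gap: 0.059
grip_force: 66.1
[ 0.5259 -0.182   0.0974] [-179.7   75.   105.8] [ 0.4 -0.5 -1.4]
165 face centre [ 539.8 -234.7   61.5] normal [ 0.28 -0.96  0.  ] az -73.7 elev 0.0 rect [0.0439 0.0668] 1.1 plate centre [ 538.7 -230.9   61.5]
```

```bash
python3 -m jog '{"grip":[-1,-1,-1],"offset":[[1.5,0,0.4],[1.0,0,0.3],[0,0,0]],"twist":[[0,0,0],[0,0,0],[0,0,0]]}'
```

```text
time_s: 14.58
position: [0.5262, -0.1823, 0.096]
ee_rot: [179.9, 75.1, 105.5]
ft_force: [-0.1, 1.5, 5.9]
finger_gap: 0.0587
grip_force: 66.3
```

Contact with the slot floor shows as 6 N upward. Releasing now.

```bash
python3 -m jog '{"grip":[0.7,1,1,1,1],"offset":[[0,0,0],[0,0,0],[0,0,0],[0,0,0],[0,0,0]],"twist":[[0,0,0],[0,0,0],[0,0,0],[0,0,0],[0,0,0]]}'; python3 m2.py s4
```

```text
time_s: 15.2
position: [0.5261, -0.182, 0.0953]
ee_rot: [-179.9, 75.0, 105.6]
ft_force: [-0.5, -0.1, -0.0]
finger_gap: 0.0856
grip_force: 0.0
[ 0.5261 -0.182   0.0953] [-179.9   75.   105.6] [-0.5 -0.1 -0. ]
261 face centre [ 538.4 -235.1   60.7] normal [ 0.282 -0.959 -0.002] az -73.6 elev -0.1 rect [0.0436 0.0638] 2.0 plate centre [ 537.3 -231.3   60.7]
```

View pics/s4c.png

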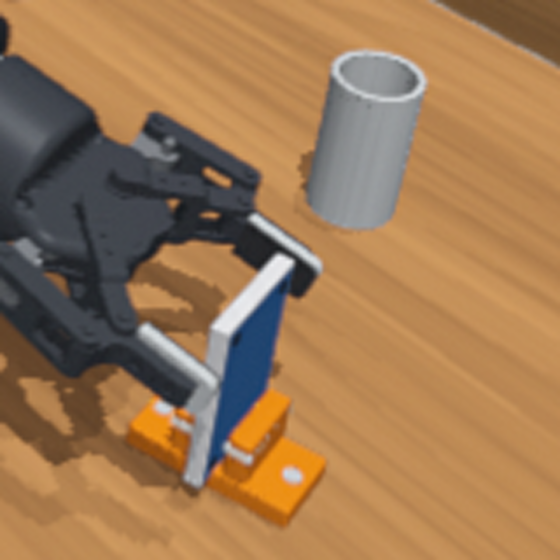

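Upright in the slot and released: the plate centre is at about (537,−231,57), and it is vertical. I'll back off and go round to the blue side.

```bash
python3 -m jog '{"grip":[1,1,1,1,1,1,1,1,1,1,1,1],"offset":[[0,0,-20],[0,0,-50],[0,0,-55],[-55,0,-15],[-55,0,-15],[-55,0,-15],[-20,0,0],[0,0,0],[0,0,0],[0,0,0],[0,0,0],[0,0,0]],"twist":[[0,0,0],[0,0,0],[0,0,0],[0,0,0],[0,0.187,0],[0,0.187,0],[0,0.187,0],[0,0.187,0],[0,0.187,0],[0,0.187,0],[0,0.187,0],[0,0.187,0]]}'; python3 m2.py s5; python3 -c "
from pl import *
plan(105.5,65,[537.3,-231.3,77],171)"
```

```text
time_s: 16.8
position: [0.4989, -0.0808, 0.2869]
ee_rot: [-179.8, -5.9, 104.8]
ft_force: [-0.3, 0.2, -0.6]
finger_gap: 0.0855
grip_force: 0.0
[ 0.4989 -0.0808  0.2869] [-179.8   -5.9  104.8] [-0.3  0.2 -0.6]
265 face centre [ 538.1 -235.5   60.1] normal [ 0.283 -0.959 -0.007] az -73.6 elev -0.4 rect [0.0426 0.0649] 1.5 plate centre [ 536.9 -231.6   60.2]
t 16.9 tcp [498.6 -84.5 285.9] -> [ 578.7 -380.6  149.3] rot [ 0.005  1.034 -0.02 ] pre [-319.     4.6  105. ] post [-253.5   -2.  -220.3]
```

```bash
python3 -m jog '{"grip":[1,1,1,1,1,1,1,1,1,1,1,1],"offset":[[-52,1,-5],[-52,1,-5],[-52,1,-5],[-52,1,-5],[-52,1,-5],[-52,0,-5],[0,0,0],[0,0,0],[0,0,0],[0,0,0],[0,0,0],[0,0,0]],"twist":[[0,0,-0.02],[0,0,0],[0,0,0],[0,0,0],[0,0,0],[0,0,0],[0,0.172,0],[0,0.172,0],[0,0.172,0],[0,0.172,0],[0,0.172,0],[0,0.172,0]]}';  python3 -c "
from pl import *
plan(105.5,65,[537.3,-231.3,77],171);print(arm.state()['joints'])"
```

```text
time_s: 18.4
position: [0.5858, -0.366, 0.2743]
ee_rot: [-179.1, -54.1, 104.6]
ft_force: [0.2, 0.8, -2.8]
finger_gap: 0.0853
grip_force: 0.0
t 18.4 tcp [ 585.8 -366.   274.3] -> [ 578.7 -380.6  149.3] rot [-0.002  0.19  -0.01 ] pre [-108.6   -9.5   63.5] post [-118.5  -10.8   41.8]
[ 51.80569036  64.47593655 -40.0226162   49.37432245  -6.35642793
 109.48069291  34.430069  ]
```

```bash
python3 -m jog '{"grip":[1,1,1],"offset":[[0,-6,0],[0,-4,0],[0,0,0]],"twist":[[0,0,-0.01],[0,0,0],[0,0,0]]}';  python3 -c "
from pl import *
plan(105.5,60,[537.3,-231.3,77],51);plan(105.5,60,[537.3,-231.3,77],130);print(arm.state()['joints'])"
```

```text
time_s: 18.77
position: [0.5753, -0.3709, 0.277]
ee_rot: [179.5, -54.0, 106.0]
ft_force: [-0.0, -1.1, -0.0]
finger_gap: 0.0853
grip_force: 0.0
t 18.77 tcp [ 575.3 -370.9  277. ] -> [ 549.1 -273.9  102.5] rot [0.002 0.105 0.005] pre [-8.200e+01 -1.000e-01  1.839e+02] post [-100.9    0.7  174.3]
t 18.77 tcp [ 575.3 -370.9  277. ] -> [ 567.4 -339.8  142. ] rot [0.002 0.105 0.005] pre [-90.3  -0.  105.4] post [-100.9    0.7   95.3]
[ 52.83994389  63.61055525 -39.63977626  50.84888458  -6.58504886
 109.017617    36.04805493]
```

```bash
python3 -m jog '{"grip":[1,1,1,1],"offset":[[-30,0,35],[-30,0,35],[-30,0,35],[0,0,0]],"twist":[[0,-0.035,0],[0,-0.035,0],[0,0,0],[0,0,0]]}';  python3 -c "
from pl import *
plan(105.5,50,[537.3,-231.3,77],51);plan(105.5,50,[537.3,-231.3,77],120);print(arm.state()['joints'])"
```

```text
time_s: 19.27
position: [0.5681, -0.3429, 0.1389]
ee_rot: [179.7, -50.3, 105.9]
ft_force: [0.7, 0.5, 1.5]
finger_gap: 0.0854
grip_force: 0.0
t 19.27 tcp [ 568.1 -342.9  138.9] -> [ 547.7 -268.9  109.8] rot [ 0.    -0.005  0.005] pre [26.6  0.2 77.6] post [27.   0.1 77.5]
t 19.27 tcp [ 568.1 -342.9  138.9] -> [ 561.9 -319.9  154.1] rot [ 0.    -0.005  0.005] pre [26.9  0.3  8.6] post [27.   0.1  8.5]
[ 52.96392596  68.25792674 -37.96906004  60.80137648  -1.19364488
  93.5492335   40.71121375]
```

```bash
python3 -m jog '{"grip":[1,1,1,1],"offset":[[15,0,0],[15,0,0],[0,0,0],[0,0,0]],"twist":[[0,0.05,0],[0,0.05,0],[0,0.04,0],[0,0,0]]}';  python3 - <<'E'
from pl import *
from pm import *
plan(105.5,58,[537.3,-231.3,77],51);plan(105.5,58,[537.3,-231.3,77],120);print(arm.state()['joints'])
im,d,W=snap("wrist","w2.png");blue(im,W)
E
```

```text
time_s: 19.77
position: [0.5637, -0.3264, 0.1643]
ee_rot: [179.1, -58.3, 106.2]
ft_force: [0.0, -0.3, -0.3]
finger_gap: 0.0853
grip_force: 0.0
t 19.77 tcp [ 563.7 -326.4  164.3] -> [ 548.9 -273.   104. ] rot [ 0.004 -0.005  0.007] pre [-22.1  -0.4  78.8] post [-21.7   0.   79. ]
t 19.77 tcp [ 563.7 -326.4  164.3] -> [ 564.5 -329.4  140.6] rot [ 0.004 -0.005  0.007] pre [-21.7  -0.2   9.9] post [-21.7   0.   10. ]
[ 53.77429388  69.23606641 -39.98178162  60.08210354  -5.72228772
  98.8716935   39.2048323 ]
3305 face centre [ 542.2 -234.2   62.2] normal [ 0.278 -0.961  0.004] az -73.9 elev 0.2 rect [0.0541 0.0768] 0.3 plate centre [ 541.1 -230.4   62.2]
```

View pics/w2.png

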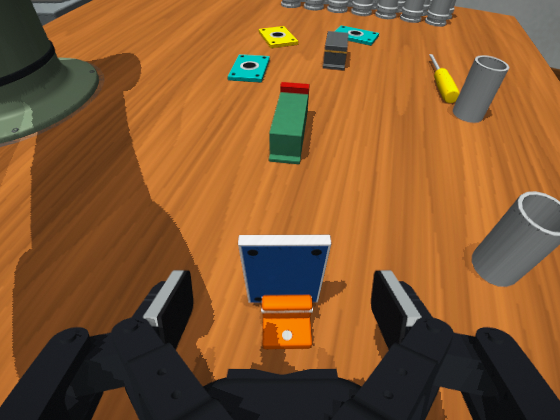

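The wrist view shows the blue face standing at (285,270), centred between the fingers (165 and 395) and vertical. Approaching and retaking it.

```bash
python3 -m jog '{"grip":[1,1,1,1,1,1,0.55,0.45,-1,-1,-1,-1],"offset":[[-22,2,0],[0,0,20],[0,0,20],[0,0,20],[0,0,19],[0,0,0],[0,0,0],[0,0,0],[0,0,0],[0,0,0],[0,0,0],[0,0,0]],"twist":[[0.004,-0.005,0.007],[0,0,0],[0,0,0],[0,0,0],[0,0,0],[0,0,0],[0,0,0],[0,0,0],[0,0,0],[0,0,0],[0,0,0],[0,0,0]]}' 60; python3 m2.py s6; python3 -c "
from pl import *
plan(105.5,58,[539.7,-230.7,77],51)"
```

```text
time_s: 21.32
position: [0.5513, -0.2724, 0.1044]
ee_rot: [179.9, -57.9, 105.6]
ft_force: [-0.6, -2.5, 6.5]
finger_gap: 0.0586
grip_force: 63.8
[ 0.5513 -0.2724  0.1044] [179.9 -57.9 105.6] [-0.6 -2.5  6.5]
128 face centre [ 540.  -234.    59.5] normal [ 0.277 -0.961  0.001] az -73.9 elev 0.1 rect [0.0677 0.042 ] 88.1 plate centre [ 538.9 -230.2   59.5]
t 21.43 tcp [ 551.2 -272.4  104.5] -> [ 551.3 -272.4  104. ] rot [0.    0.001 0.001] pre [-0.4  0.   0.2] post [-0.4  0.   0.2]
```

```bash
python3 -m jog '{"grip":[-1,-1,-1,-1,-1,-1,-1,-1,-1,-1,-1,-1],"offset":[[8,0,-5],[25,0,-16],[42,0,-26],[42,0,-26],[30,0,0],[30,0,0],[30,0,0],[30,0,0],[30,0,0],[30,0,0],[30,0,0],[30,0,0]],"twist":[[0,0,0],[0,0,0],[0,0,0],[0,0,0],[0,-0.175,0],[0,-0.175,0],[0,-0.175,0],[0,-0.175,0],[0,-0.175,0],[0,-0.175,0],[0,-0.175,0],[0,-0.175,0]]}'; python3 -c "
from pl import *
plan(97.7,-32,[478.4,20.4,110],51)"
```

```text
time_s: 22.92
position: [0.4962, -0.0748, 0.3293]
ee_rot: [179.7, 22.5, 105.5]
ft_force: [1.0, 0.6, -2.3]
finger_gap: 0.0584
grip_force: 64.5
t 22.93 tcp [496.2 -74.8 329.3] -> [474.8  47.2 153.3] rot [ 0.066 -0.166  0.12 ] pre [181.3  11.3 115.5] post [198.2  -4.9  83.7]
```

```bash
python3 -m jog '{"grip":[-1,-1,-1,-1,-1,-1,-1],"offset":[[0,0,0],[40,-1,17],[40,-1,17],[40,-1,17],[40,-1,17],[38,-1,16],[0,0,0]],"twist":[[0.066,-0.166,0.12],[0,0,0],[0,0,0],[0,0,0],[0,0,0],[0,0,0],[0,0,0]]}'
python3 - <<'E'
from pl import *
from pm import *
plan(97.7,-32,[478.4,20.4,110],51)
b,d,Wb=snap("side");cv2.imwrite("pics/s7c.png",cv2.resize(b[150:310,180:340],None,fx=3.5,fy=3.5,interpolation=cv2.INTER_CUBIC))
im,d,W=snap("wrist")
for n,i,w in(("side",b,Wb),("wrist",im,W)):
    hsv=cv2.cvtColor(i,cv2.COLOR_BGR2HSV);H,S=hsv[...,0],hsv[...,1]
    m=(H>95)&(H<130)&(S>110)&(abs(w[...,0]-.478)<.08)&(abs(w[...,1])<.1)&(w[...,2]>.07)&(w[...,2]<.2)
    P=w[m];
    if len(P)>30:
        c=P.mean(0);nn=np.linalg.svd(P-c)[2][2];nn*=np.sign(nn[2]);r=cv2.minAreaRect(P[:,:2].astype(np.float32));print(n,len(P),c.round(4),"n",nn.round(3),np.round(r[0],4),np.round(r[1],4),round(r[2],1))
    m=((H<6)|(H>174))&(S>120)&(w[...,2]>.044)&(w[...,2]<.058)&(abs(w[...,0]-.478)<.08)&(abs(w[...,1])<.1)
    P=w[m]
    if len(P)>20: r=cv2.minAreaRect(P[:,:2].astype(np.float32));print(n,"red",len(P),r)
E
```

```text
time_s: 23.8
position: [0.4702, 0.0516, 0.1535]
ee_rot: [-179.4, 30.4, 99.1]
ft_force: [0.5, -1.2, -1.0]
finger_gap: 0.0586
grip_force: 64.6
t 23.8 tcp [470.2  51.6 153.5] -> [474.8  47.2 153.3] rot [ 0.003 -0.028  0.022] pre [-4.3  3.8  2.7] post [-4.1  3.9  2.8]
side 782 [0.4773 0.0022 0.1099] n [ 0.031 -0.026  0.999] [0.4745 0.0055] [0.0576 0.086 ] 9.2
side red 88 ((0.472858726978302, 0.05800718814134598), (0.03541514277458191, 0.012316133826971054), 7.970305442810059)
wrist 7634 [0.4775 0.0138 0.1129] n [ 0.012 -0.035  0.999] [0.4773 0.0172] [0.0567 0.1132] 7.9
wrist red 2098 ((0.4771833121776581, 0.06092097610235214), (0.03951236978173256, 0.013306909240782261), 8.032663345336914)
```

View pics/s7c.png

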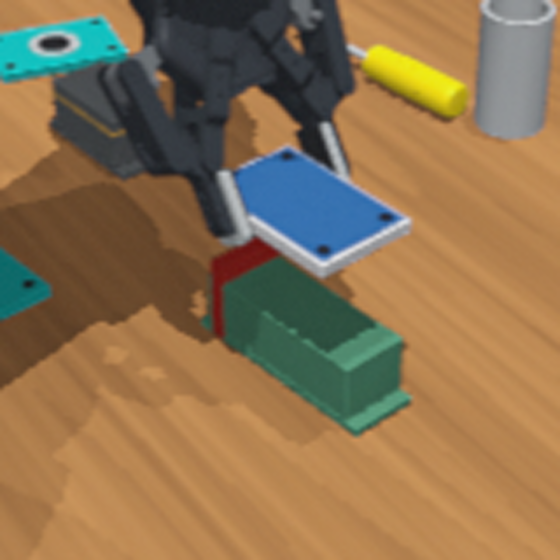

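Blue face up above the nest: the plate centre is at crop (322,212), with the red stop at (240,270). The plate needs about 6 mm sideways, 1.7° of tilt, then down.

```bash
python3 -m jog '{"grip":[-1,-1,-1,-1,-1,-1],"offset":[[-3.4,6,2.1],[9.5,0,15.3],[9.5,0,15.3],[9.5,0,15.3],[0,0,0],[0,0,0]],"twist":[[0.003,-0.028,0.022],[0,0,0],[0,0,0],[0,0,0],[0,0,0],[0,0,0]]}'
cat > m3.py <<'E'
from pl import *
from pm import *
plan(97.8,-32,[478.4,20.4,110],51);print(arm.state()["ft_force"].round(1))
seat=lambda red:np.array(red)-.051*np.array([-.136,.991])
for n in("side","wrist","top"):
    i,d,w=snap(n,"m3_%s_%.0f.png"%(n,arm.state()["time_s"]*100))
    hsv=cv2.cvtColor(i,cv2.COLOR_BGR2HSV);H,S=hsv[...,0],hsv[...,1]
    m=(H>95)&(H<130)&(S>110)&(abs(w[...,0]-.478)<.08)&(abs(w[...,1])<.1)&(w[...,2]>.03)&(w[...,2]<.2)
    P=w[m]
    if len(P)>30:
        c=P.mean(0);nn=np.linalg.svd(P-c)[2][2];nn*=np.sign(nn[2]);r=cv2.minAreaRect(P[:,:2].astype(np.float32));print(n,len(P),c.round(4),"n",nn.round(3),np.round(r[0],4),np.round(r[1],4),round(r[2],1))
    m=((H<6)|(H>174))&(S>120)&(w[...,2]>.044)&(w[...,2]<.058)&(abs(w[...,0]-.478)<.08)&(abs(w[...,1])<.1)
    Q=w[m]
    if len(Q)>20:
        q=cv2.minAreaRect(Q[:,:2].astype(np.float32));print("  red",len(Q),np.round(q[0],4),np.round(q[1],4),round(q[2],1))
        if len(P)>30:
            dd=np.array(r[0])-seat(q[0]);print("  plate-seat along %.1f across %.1f mm"%(dd@[-.136,.991]*1e3,dd@[.991,.136]*1e3))
E
python3 m3.py
```

```text
time_s: 24.65
position: [0.4779, 0.0467, 0.1009]
ee_rot: [179.8, 32.1, 97.4]
ft_force: [-0.1, -0.3, -0.5]
finger_gap: 0.0589
grip_force: 64.6
t 24.65 tcp [477.9  46.7 100.9] -> [474.7  47.2 153.3] rot [ 0.     0.001 -0.005] pre [-27.1  -2.9 -44.9] post [-27.   -3.  -44.9]
[-0.1 -0.3 -0.5]
side 779 [ 0.4844 -0.0039  0.0587] n [ 0.019 -0.002  1.   ] [ 0.4823 -0.0012] [0.0578 0.0855] 7.1
  red 29 [0.4828 0.0608] [0.0203 0.0113] 11.9
  plate-seat along -10.3 across -8.9 mm
wrist 7635 [0.4846 0.0089 0.0605] n [-0.005 -0.012  1.   ] [0.484  0.0137] [0.0562 0.1157] 7.8
  red 3548 [0.477  0.0615] [0.0396 0.0131] 7.7
  plate-seat along 2.8 across 0.4 mm
top 312 [ 0.4947 -0.0005  0.0624] n [-0.889 -0.258  0.379] [0.4889 0.0163] [0.0431 0.1141] 2.5
```

```bash
python3 -m jog '{"grip":[-1,-1,-1,-1],"offset":[[2.7,0,4.2],[2.6,0,4.2],[0.5,0,0.8],[0,0,0]],"twist":[[0,0,0],[0,0,0],[0,0,0],[0,0,0]]}'; python3 -m jog '{"grip":[-1,-1,-1],"offset":[[0.5,0,0.85],[0.5,0,0.85],[0,0,0]],"twist":[[0,0,0],[0,0,0],[0,0,0]]}'
```

```text
time_s: 25.3
position: [0.4779, 0.0467, 0.0899]
ee_rot: [179.8, 32.1, 97.4]
ft_force: [0.4, -0.1, -0.8]
finger_gap: 0.0589
grip_force: 64.7
time_s: 25.68
position: [0.478, 0.0467, 0.0892]
ee_rot: [179.7, 32.2, 97.4]
ft_force: [-8.8, 4.7, 26.1]
finger_gap: 0.0588
grip_force: 67.4
```

```bash
python3 -m jog '{"grip":[-1,-1,-1,-1,-1],"offset":[[-0.5,0,-0.8],[1.7,0,-1.1],[1.7,0,-1.1],[0,0,0],[0,0,0]],"twist":[[0,0,0],[0,0,0],[0,0,0],[0,0,0],[0,0,0]]}'; python3 -m jog '{"grip":[-1,-1,-1,-1],"offset":[[0.85,0,-0.53],[0.85,0,-0.53],[0,0,0],[0,0,0]],"twist":[[0,0,0],[0,0,0],[0,0,0],[0,0,0]]}'
```

```text
time_s: 26.3
position: [0.4775, 0.0503, 0.0893]
ee_rot: [179.8, 32.1, 97.4]
ft_force: [-0.8, -2.4, 7.7]
finger_gap: 0.0585
grip_force: 65.5
time_s: 26.8
position: [0.4773, 0.0521, 0.0893]
ee_rot: [179.8, 32.1, 97.4]
ft_force: [-0.2, -3.2, 7.8]
finger_gap: 0.0583
grip_force: 65.3
```

```bash
python3 -m jog '{"grip":[-1,-1,-1,-1],"offset":[[0.85,0,-0.53],[0.85,0,-0.53],[0,0,0],[0,0,0]],"twist":[[0,0,0],[0,0,0],[0,0,0],[0,0,0]]}';python3 -m jog '{"grip":[-1,-1,-1,-1],"offset":[[0.85,0,-0.53],[0.85,0,-0.53],[0,0,0],[0,0,0]],"twist":[[0,0,0],[0,0,0],[0,0,0],[0,0,0]]}'
```

```text
time_s: 27.3
position: [0.477, 0.0541, 0.0893]
ee_rot: [179.8, 32.2, 97.4]
ft_force: [0.2, -3.5, 7.3]
finger_gap: 0.0587
grip_force: 65.3
time_s: 27.8
position: [0.4767, 0.056, 0.0893]
ee_rot: [179.8, 32.2, 97.4]
ft_force: [-1.1, -3.7, 6.8]
finger_gap: 0.0588
grip_force: 65.3
```

```bash
python3 -m jog '{"grip":[-1,-1,-1,-1],"offset":[[0.85,0,-0.53],[0.85,0,-0.53],[0,0,0],[0,0,0]],"twist":[[0,0,0],[0,0,0],[0,0,0],[0,0,0]]}';python3 -m jog '{"grip":[-1,-1,-1,-1],"offset":[[0.85,0,-0.53],[0.85,0,-0.53],[0,0,0],[0,0,0]],"twist":[[0,0,0],[0,0,0],[0,0,0],[0,0,0]]}'; python3 m3.py
```

```text
time_s: 28.3
position: [0.4765, 0.0575, 0.0893]
ee_rot: [179.8, 32.2, 97.4]
ft_force: [1.4, -6.6, 5.0]
finger_gap: 0.059
grip_force: 65.3
time_s: 28.8
position: [0.4765, 0.0578, 0.0893]
ee_rot: [179.8, 32.4, 97.3]
ft_force: [7.0, -18.4, 0.4]
finger_gap: 0.0586
grip_force: 67.2
t 28.8 tcp [476.5  57.8  89.3] -> [474.7  47.2 153.3] rot [-0.001  0.006 -0.007] pre [-42.9  -2.9 -48.5] post [-42.6  -3.1 -48.8]
[  7.  -18.4   0.4]
side 763 [0.4831 0.0071 0.0473] n [0.013 0.005 1.   ] [0.4813 0.0093] [0.0581 0.0842] 7.1
  red 53 [0.4793 0.0589] [0.0308 0.0105] 9.6
  plate-seat along 1.6 across -4.7 mm
wrist 7493 [0.483  0.0192 0.0488] n [-0.007 -0.01   1.   ] [0.4824 0.0244] [0.0561 0.1168] 6.9
  red 3278 [0.4759 0.0614] [0.0419 0.0138] 9.4
  plate-seat along 13.6 across 1.4 mm
top 84 [0.4969 0.0279 0.0494] n [-0.721 -0.331  0.608] [0.5017 0.0251] [0.0231 0.0371] 43.5
```

Contact with the stop shows as an 18 N rise. I'll relax the push and open.

```bash
python3 -m jog '{"grip":[-1,-1],"offset":[[-1.1,0,0.8],[0,0,0]],"twist":[[0,0,0],[0,0,0]]}' 20; python3 -m jog '{"grip":[0.5,0.6,0.8,1,1,1,1,1,1],"offset":[[0,0,0],[0,0,0],[0,0,0],[0,0,0],[0,0,0],[-15,0,-28],[-28,0,-45],[-28,0,-45],[0,0,0]],"twist":[[0,0,0],[0,0,0],[0,0,0],[0,0,0],[0,0,0],[0,0,0],[0,0,0],[0,0,0],[0,0,0]]}'; python3 m3.py
```

```text
time_s: 29.2
position: [0.4765, 0.0577, 0.0893]
ee_rot: [179.8, 32.2, 97.3]
ft_force: [2.2, -10.9, 6.6]
finger_gap: 0.0583
grip_force: 68.1
time_s: 30.32
position: [0.4764, 0.062, 0.2299]
ee_rot: [179.4, 32.0, 97.2]
ft_force: [-0.3, 1.2, -0.7]
finger_gap: 0.0856
grip_force: 0.0
t 30.32 tcp [476.4  62.  229.9] -> [474.7  47.2 153.3] rot [ 0.005  0.    -0.009] pre [28.3 -4.3 72.6] post [28.3 -3.7 72.7]
[-0.3  1.2 -0.7]
side 796 [0.4822 0.0082 0.047 ] n [0.01  0.002 1.   ] [0.4824 0.0095] [0.0557 0.0848] 7.2
  red 83 [0.474  0.0587] [0.0393 0.0131] 3.0
  plate-seat along 1.1 across 1.7 mm
wrist 6133 [0.4837 0.0153 0.0485] n [-0.005 -0.004  1.   ] [0.4916 0.011 ] [0.0701 0.0869] 7.7
  red 1239 [0.4766 0.0609] [0.0404 0.0129] 8.2
  plate-seat along -0.4 across 8.2 mm
top 666 [0.4802 0.0079 0.0488] n [-0.001 -0.007  1.   ] [0.4799 0.0085] [0.0543 0.0807] 8.0
```

```bash
ls pics|grep m3_
python3 - <<'E'
import cv2,glob
w=cv2.imread(sorted(glob.glob("pics/m3_wrist_*"))[-1]);s=cv2.imread(sorted(glob.glob("pics/m3_side_*"))[-1])
cv2.imwrite("pics/fin.png",cv2.hconcat([cv2.resize(w[140:420,140:420],(400,400)),cv2.resize(s[190:290,220:320],(400,400),interpolation=cv2.INTER_CUBIC)]))
E
```

```text
m3_side_2465.png
m3_side_2880.png
m3_side_3032.png
m3_top_2475.png
m3_top_2890.png
m3_top_3042.png
m3_wrist_2470.png
m3_wrist_2885.png
m3_wrist_3038.png
```

View pics/fin.png

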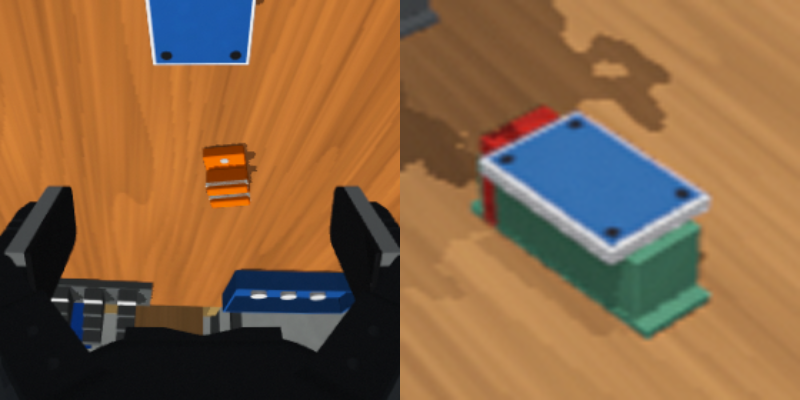

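The side crop shows the plate flat, blue up, on the block and against the red stop at (515,135). I'll measure the gap and the centring in the wrist cloud, which has finer resolution.

Run:
```python
from h import *
i,d,w=snap("wrist")
hsv=cv2.cvtColor(i,cv2.COLOR_BGR2HSV);H,S=hsv[...,0].astype(int),hsv[...,1]
e=np.array([-.136,.991]);f=np.array([.991,.136]);o=np.array([.482,.009])
D=w[...,:2]-o;A=D@e*1e3;C=D@f*1e3;Z=w[...,2]*1e3
reg=(abs(A)<75)&(abs(C)<45)
red=((H<6)|(H>174))&(S>120)
p=reg&(Z>44)&(Z<53)&~red
r=reg&red&(Z>46)&(Z<56)
for k in range(-36,37,6):
    a=p&(abs(C-k)<3);b=r&(abs(C-k)<3)
    print(k,a.sum()and np.percentile(A[a],[0.5,99.5]).round(1),b.sum()and np.percentile(A[b],[1,99]).round(1))
for k in(-30,-15,0,15,30):
    a=p&(abs(A-k)<4);print("across at",k,np.percentile(C[a],[.5,99.5]).round(1), "mean",C[a].mean().round(1))
a=r;print("red across",np.percentile(C[a],[1,99]).round(1))
```

```text
-36 0 0
-30 [-42.  43.] 0
-24 [-43.4  45.8] 0
-18 [-43.7  45.8] [46.5 58.1]
-12 [-43.6  44.9] [46.6 58.3]
-6 [-43.7  44.7] [46.4 58.1]
0 [-43.6  44.8] [46.3 58.1]
6 [-43.4  44.7] [46.4 58.1]
12 [-43.7  44.7] [46.2 58.1]
18 [-43.5  44.7] [46.1 58. ]
24 [-43.9  48.1] [48.1 58.1]
30 [-44.   45.5] 0
36 0 0
across at -30 [-27.2  31.7] mean 2.2
across at -15 [-27.3  32. ] mean 2.6
across at 0 [-27.3  31.9] mean 2.5
across at 15 [-27.2  32.2] mean 2.7
across at 30 [-26.7  32.3] mean 2.7
red across [-17.1  21.6]
```

The plate is centred to within 0.3 mm. The gap to the stop reads at most 1.5 mm, which is mostly edge trimming, since the plate itself reads 88.4 mm. Handing in.

```bash
python3 -c "
from h import *
print(arm.state()['time_s'],arm.sign_off())"
```

```text
the job is handed in; nothing more can be done
30.525 None
```

I handed the job in at 30.5 s: the plate is blue face up and flat on the gauging block, against the red stop by touch and centred to about 0.3 mm, after being stood, fully released and retaken in the rack; no verdict came back.

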